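Load a camera head into its pocket and lock the jig

TASK

On the aluminium assembly jig, slide the retaining bar back by its black post until it is clear of the pockets, then set the loose square-based camera head down flat in the empty square pocket, lowering it in rather than dropping it. Then slide the bar fully forward again so it holds both heads, and let go. Leave the other two loose heads where they are, and leave the round head sitting in its pocket.

Things in the scene. Friction and masses are not known exactly. Their poses are not given: they have to be found in the camera images.
- jig: fixed aluminium nest block (dark pocket floors), 170 (its x) by 230 mm, top face 22 mm above the bench. Origin: centre of the underside; its x points away from the robot, turned up to 20 degrees. Two pockets, 12 mm deep, 2 mm chamfer, in its near half: square at its -y (right) side, round at +y. Dark guide rails at y = +-98 to +-114 mm, x -17 to 83 mm, 18 mm above the top face
- square_pocket (a point): centre of the floor of the square pocket, 10 mm above the bench (12 mm below the jig's top face), at x = -35, y = -55 mm in the jig; pocket 73 x 73 mm, sides parallel to the jig's x and y; axes as the jig's
- round_pocket (a point): centre of the floor of the round pocket, diameter 73 mm, 10 mm above the bench, at x = -35, y = +55 mm in the jig; holds the seated round head
- bar (a joint): dark steel retaining bar, 204 mm along the jig's y, 30 wide, 8 thick, top 32 mm above the bench, underside 4 mm above the base of a seated head. Slides along the jig's x: 0 = fully forward (centre at jig x = 5 mm, over the edge of both pockets by about 10 mm), 0.05 m = fully back; clear of the pockets above 0.0135 m. Friction 2 N, stays where left
- bar_post (a point): centre of the top end of the black upright round post on the middle of the bar, by which it is slid: diameter 16 mm, 50 mm tall, its top 82 mm above the bench; moves with the bar; axes as the jig's
- square_head: the loose head to be loaded: black upright body on a flat aluminium base 10 mm thick, lens on top, 55 mm tall overall; about 0.25 kg. Origin: centre of the underside, z up. Base square, 70 x 70 mm; body square, 36 x 36 mm, 45 mm tall, its sides parallel to the base's; x and y along the sides; fits either way round (four ways)
- spare_round_head: loose spare, not needed: black upright body on a flat aluminium base 10 mm thick, lens on top, 55 mm tall overall; about 0.25 kg. Origin: centre of the underside, z up. Base round, 70 mm diameter; body round, 36 mm diameter
- oblong_head: loose spare, not needed: black upright body on a flat aluminium base 10 mm thick, lens on top, 55 mm tall overall; about 0.25 kg. Origin: centre of the underside, z up. Base oblong, 96 mm (its x) by 60 mm; body 36 x 36 mm
- seated_round_head: like the spare round head, sitting loosely from the start in the round pocket, top 65 mm above the bench
There are look-alikes about, which are no part of the job. What is shaped like the seated_round_head but brown, orange or pink is not meant.

How it is judged:
On the way, in this order (a step that is already met when the one before it is completed fails the run):
1. the bar is slid back clear of the pockets (value of joint bar above 0.0135 m), for 0.1 s.
2. the square head sits flat in the square pocket, with the bar back (horizontal distance between square_head and square_pocket below 0.004 m and z of square_head in the frame of square_pocket below 0.003 m and angle between square_head's own z axis and vertical below 0.05 rad and value of joint bar above 0.01 m), for 0.2 s.
3. the bar is fully forward again (value of joint bar below 0.004 m), for 0.2 s.
At the end, for the whole second after the job is handed in: The square head lies at rest in the square pocket and the round head in the round pocket, each within 4 mm of the pocket's centre, no more than 3 mm above its floor and within 0.05 rad of level, and the bar is within 4 mm of fully forward (horizontal distance between square_head and square_pocket below 0.004 m and z of square_head in the frame of square_pocket below 0.003 m and angle between each of square_head, seated_round_head's own z axis and vertical below 0.05 rad and horizontal distance between seated_round_head and round_pocket below 0.004 m and z of seated_round_head in the frame of round_pocket below 0.003 m and value of joint bar below 0.004 m and linear speed of each of square_head, seated_round_head below 0.02 m/s); the robot touches nothing.
It fails at once if the square head is dropped (falls faster than 0.6 m/s out of the fingers) (linear speed of square_head above 0.6 m/s and contact force between the fingers and square_head below 0.2 N).
It fails at once if the spare round head is moved more than 30 mm (distance of spare_round_head from where it was at the start of the episode above 0.03 m).
It fails at once if the oblong head is moved more than 30 mm (distance of oblong_head from where it was at the start of the episode above 0.03 m).
It fails at once if the seated round head is lifted out of its pocket (more than 12 mm off the floor) (z of seated_round_head in the frame of round_pocket above 0.012 m).
It also fails if it takes over 53 s, if anything falls off the work surface, if the arm or the gripper's body presses on something with over 40 N, if the wrist force passes 120 N, or if a joint passes its speed limit or range.

ROBOT

A 7-joint arm with a two-finger parallel gripper is mounted at the origin on the work surface. World frame = base frame: x ahead of the robot, y to its left, z up, the work surface at z = 0. Lengths are in m, angles in rad, forces in N, time in s.
With the tool pointing down it reaches from about 0.425 to 0.95 m from the base axis. Payload 4.7 kg.
Tool frame: the origin (TCP) lies at the very end of the fingers, on their centre line; the grasp point (between the pads) lies 19 mm behind it; z points along the fingers, y is the line along which they close (so a half turn about z gives the same grasp; the last joint's range is limited). The gripper opens to 87 mm and grips with 3 to 60 N. Pads are 19 mm wide; open, the fingers measure 117 mm over their backs; the gripper's body (75 mm by 190 mm) begins 51 mm behind the grasp point.
Start: joints at [-1.145, 0.469, -0.049, 1.532, 0.024, 1.141, -0.082], TCP at [0.296, 0.606, 0.223] pointing down, gripper open.
Joint ranges: [-2.59, 2.59], [-0.33, 1.99], [-1.39, 1.29], [0.1, 2.45], [-1.04, 4.18], [0.21, 1.99], [-2.66, 2.66]. Speed limits (rad/s): [2.57, 2.57, 3.14, 3.14, 3.14, 3.14, 3.14].

INTERFACE

Orientations are given as a 3x3 rotation matrix whose columns are the frame's x, y, z axes.
In Python, from cell import * gives the robot as it stands. The module is installed in compiled form; this text tells all that it offers.
- The arm moves only by the shell command python3 -m creep 'ROWS' [OPENING]. ROWS is JSON, a list of rows, each an object of numbers: "dx", "dy", "dz": the shift along the tool's x, y, z in units of 0.75 m (1.0 is 0.75 m); "wx", "wy", "wz": the turn, a rotation vector about the tool's x, y, z in units of 360 degrees (1.0 is 360 degrees). In form: [{"dx": .., "dy": .., "dz": .., "wx": .., "wy": .., "wz": ..}, ...]. A call has exactly 5 rows; each row is the pose to reach, as a shift and turn from the pose commanded when the call began, along the tool's axes at that moment, turning the shorter way round; what a row does not reach only later rows make up. A row lasts 1/8 s, in which the tool goes at most 62.5 mm and 10.7 degrees, less where a joint would pass 70% of its speed; a pose out of reach is approached as far as the arm can. A call with a number of a shift or a turn outside -1 to 1 is refused whole. A call with a gripper value outside its range is refused whole. OPENING is the opening, from 0 (shut) to 1 (fully open), set as the call begins (- or left out, the last holds). The fingers move at their own pace and stop on an object; the grip force is fixed at half the most. Time passes only in rows, so rows that repeat a pose let the fingers close, or fill a call up. It gives the time, the measured TCP pose, the force, the opening and the grip force at its end, in the units of the state.
- observe(): the state, without advancing time (a new reading comes with each control period).
- camera(name): name is "scene" or "side" or "wrist"; returns a dict with "color" (420x560x3 uint8, red, green, blue), "camera_matrix" (3x3 intrinsics, pixels), "R" (3x3) and "t" (3): a world point X has camera coordinates R X + t. Camera axes: x right, y down, z forward; pixel columns grow to the right and rows downward; lengths in m; the calibration is good to about 2 mm. A picture is of the moment at which its call begins. There is no depth.
- job_done(): hands the job in; it is judged then, once.
The state is a dict: "clock": time; "qpos": joint angles; "joint_vel": joint speeds; "joint_efforts": joint torques, N m; "tcp_pos": TCP position; "tcp_rot": TCP orientation; "ft_force": force on the tool from outside, world axes, zero at the start; "ft_torque": the same for the moment, N m; "grip_width": finger opening in m; "grasp_force": force on a finger pad.
Only numpy, scipy, OpenCV 4.12 (cv2) and the standard library are available. Lean on these libraries where they do the work, as an engineer would, in place of code of your own. Each camera call takes 0.05 s, during which the arm holds its last target. There are 200 camera calls.

## Working session

There is one attempt and no reset: what is moved stays moved. The work goes in short steps, Python scripts to look and compute and a shell command to move; the robot and the scene stay as the last step left them, time stands still between calls to the robot, and variables do not carry over. Pictures are saved under pics/ and viewed, at most 10 in all, crops included, and the job is handed in when it is done.

```bash
mkdir -p pics; python3 - <<'E'
from cell import *
import cv2,pickle,numpy as np
s=observe(); print(s['clock'],s['tcp_pos'],s['tcp_rot'],s['grip_width'])
d={n:camera(n) for n in("scene","side","wrist")}
pickle.dump(d,open('cam0.pkl','wb'))
for n in d: print(n,(-d[n]['R'].T@d[n]['t']).round(3))
for n in("scene","side"): cv2.imwrite(f'pics/{n}0.png',cv2.resize(d[n]['color'][:,:,::-1],(800,600),interpolation=cv2.INTER_CUBIC))
E
```

```text
0.0 [0.29627135 0.60584392 0.22148652] [[-8.98376694e-01  4.39225173e-01 -7.50472412e-04]
 [ 4.39225796e-01  8.98374854e-01 -1.82266353e-03]
 [-1.26354159e-04 -1.96706528e-03 -9.99998057e-01]] 0.08711330008176318
scene [ 1.072 -0.276  0.757]
side [ 0.471 -0.695  0.821]
wrist [0.221 0.642 0.383]
```

View pics/scene0.png

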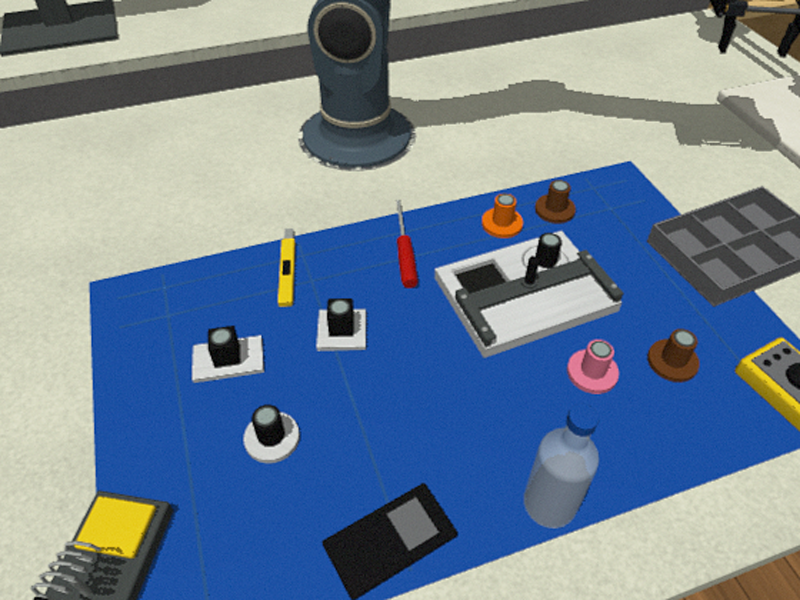

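View pics/side0.png

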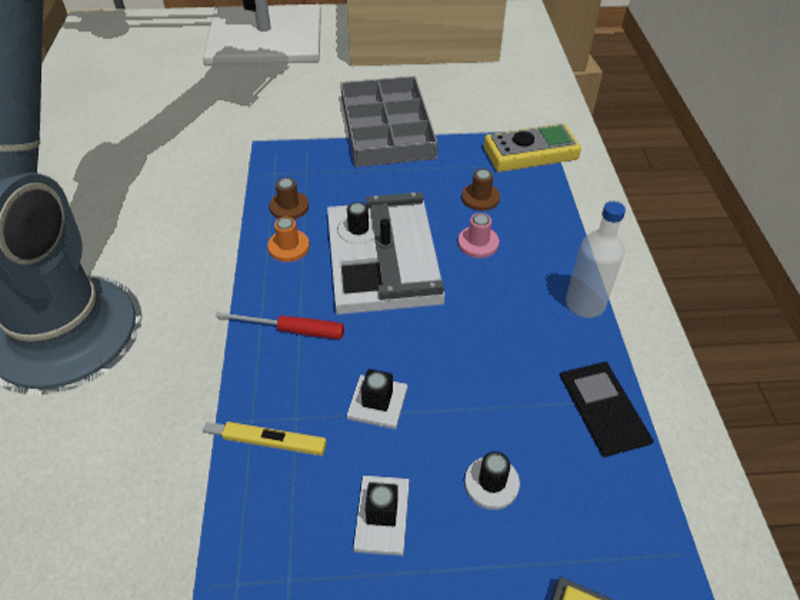

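Candidates for the square head, in the 800 px scene view:
- (341,325): square base
- (225,355): oblong base, longer one way
- (270,435): round base

The head at (341,325), side view (378,397), fits the description. I'll confirm it in one enlarged composite.

```bash
python3 - <<'E'
import cv2,pickle,numpy as np
d=pickle.load(open('cam0.pkl','rb'))
T=[]
for n,u,v,w,h in(("scene",239,226,60,45),("scene",370,205,160,120),("side",264,276,60,45),("side",270,173,120,90)):
    x,y=u-w//2,v-h//2; c=d[n]['color'][y:y+h,x:x+w,::-1]; print(n,x,y,400/w)
    T.append(cv2.resize(c,(400,300),interpolation=cv2.INTER_CUBIC))
cv2.imwrite('pics/comp.png',np.vstack([np.hstack(T[:2]),np.hstack(T[2:])]))
E
```

```text
scene 209 204 6.666666666666667
scene 290 145 2.5
side 234 254 6.666666666666667
side 210 128 3.3333333333333335
```

View pics/comp.png

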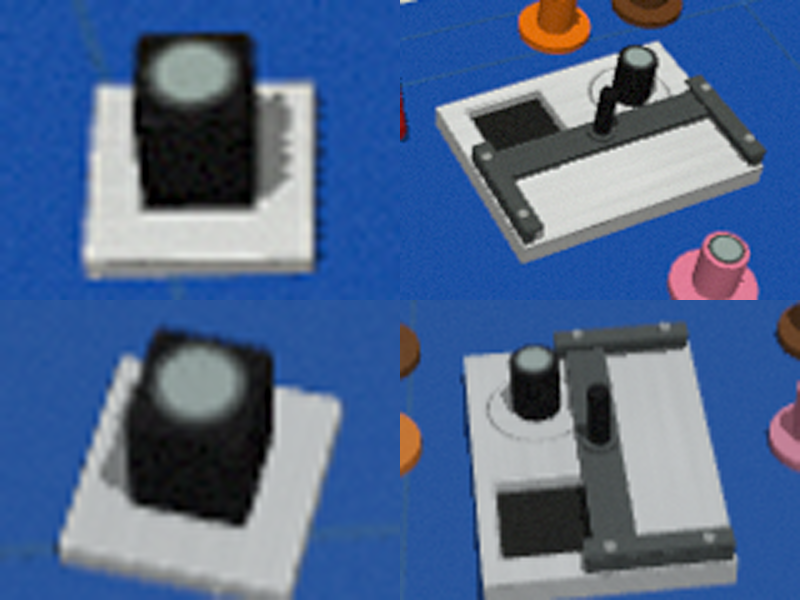

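The top-left and bottom-left tiles confirm it: a square white base with a black square body, at scene px (239,228) of the original. The jig is at top-right, with the square pocket at tile (515,125) and the post top at (608,90). Next I fit the poses from corners.

```bash
cat > h.py <<'E'
import numpy as np,cv2
from scipy.optimize import least_squares
from scipy.spatial.transform import Rotation as Ro
def proj(c,X):
    p=(c['R']@np.asarray(X).T).T+c['t']; p=p@c['camera_matrix'].T; return p[:,:2]/p[:,2:]
def place(q,P):
    c,s=np.cos(q[2]),np.sin(q[2]); P=np.asarray(P,float)
    return np.c_[q[0]+c*P[:,0]-s*P[:,1],q[1]+s*P[:,0]+c*P[:,1],P[:,2]]
def fit(obs,q0):  # obs: list of (cam, modelpts, pixels)
    f=lambda q:np.concatenate([(proj(c,place(q,P))-np.asarray(px)).ravel() for c,P,px in obs])
    r=least_squares(f,q0,loss='soft_l1'); return r.x,f(r.x).reshape(-1,2)
def delta(s,pos,yaw=None,Rt=None):
    """rows' numbers to bring the TCP to pos, tool down with closing line (tool y) at world angle yaw"""
    R=s['tcp_rot']; 
    if yaw is None: w=np.zeros(3)
    else:
        best=[]
        for k in(0,np.pi):
            y=np.array([np.cos(yaw+k),np.sin(yaw+k),0]);z=np.array([0,0,-1.]);T=np.c_[np.cross(y,z),y,z]
            best.append(Ro.from_matrix(R.T@T).as_rotvec())
        w=min(best,key=np.linalg.norm)
    return (R.T@(np.asarray(pos)-s['tcp_pos'])/.75).round(4),(w/2/np.pi).round(4)
E
python3 - <<'E'
from h import *; import pickle
d=pickle.load(open('cam0.pkl','rb')); S,D=d['scene'],d['side']
un=lambda t,x,y,s:(np.array(t,float)+.5)/s-.5+[x,y]
b=.035
# world-ish order with yaw~0: robot frame; camera scene looks toward -x
hs=un([(95,87),(313,84),(313,262),(86,263)],209,204,20/3)
hd=un([(62,248),(297,289),(341,102),(127,55)],234,254,20/3)
# rays to plane z=.01
def ray(c,p,z):
    v=c['R'].T@np.linalg.inv(c['camera_matrix'])@[*p,1]; o=-c['R'].T@c['t']; return o+v*(z-o[2])/v[2]
print('head scene',[ray(S,p,.01).round(3)[:2] for p in hs]);print('side',[ray(D,p,.01).round(3)[:2] for p in hd])
js=un([(37,106),(258,42),(122,250)],290,145,2.5); jd=un([(64,57)],210,128,10/3)
print('jig',[ray(S,p,.022).round(3)[:2] for p in js],ray(D,jd[0],.022).round(3))
ps=un([(208,90)],290,145,2.5); pd=un([(197,87)],210,128,10/3)
print('post',ray(S,ps[0],.082),ray(D,pd[0],.082))
J=[(-.085,-.115,.022),(-.085,.115,.022),(.085,-.115,.022)]
pp=(-(-0.005)*0+.005,0,.082)
q,r=fit([(S,J,js),(D,J[1:2],jd),(S,[pp],ps),(D,[pp],pd)],[.6,-.2,.1]); print('jig',q,r.round(1).tolist())
E
```

```text
head scene [array([ 0.43 , -0.183]), array([ 0.451, -0.117]), array([ 0.52 , -0.138]), array([ 0.497, -0.203])]
side [array([ 0.43 , -0.188]), array([ 0.498, -0.206]), array([ 0.516, -0.142]), array([ 0.451, -0.12 ])]
jig [array([0.415, 0.009]), array([0.404, 0.237]), array([0.587, 0.016])] [0.401 0.232 0.022]
post [0.49720331 0.12719667 0.082     ] [0.49735962 0.12583336 0.082     ]
jig [0.49341894 0.12660614 0.05612967] [[-0.7, 0.2], [-0.5, -0.4], [0.0, -0.9], [0.3, -1.2], [0.1, 0.4], [0.4, -0.3]]
```

```bash
python3 - <<'E'
from cell import *; from h import *
print(delta(observe(),[.497,.1265,.2],.056+np.pi/2))
E
```

```text
(array([-0.5212, -0.4568,  0.0297]), array([-0.0002, -0.    , -0.0813]))
```

```bash
python3 -m creep '[{"dx":-0.06,"dy":-0.05,"dz":0,"wz":-0.02},{"dx":-0.12,"dy":-0.1,"dz":0,"wz":-0.04},{"dx":-0.18,"dy":-0.155,"dz":0,"wz":-0.06},{"dx":-0.24,"dy":-0.21,"dz":0,"wz":-0.081},{"dx":-0.3,"dy":-0.265,"dz":0,"wz":-0.081}]' 1
python3 - <<'E'
from cell import *; from h import *
print(delta(observe(),[.497,.1265,.2],.056+np.pi/2))
E
```

```text
(array([-0.5212, -0.4568,  0.0297]), array([-0.0002, -0.    , -0.0813]))invalid input
```

```bash
python3 -m creep '[{"dx":-0.06,"dy":-0.05,"dz":0,"wx":0,"wy":0,"wz":-0.02},{"dx":-0.12,"dy":-0.1,"dz":0,"wx":0,"wy":0,"wz":-0.04},{"dx":-0.18,"dy":-0.155,"dz":0,"wx":0,"wy":0,"wz":-0.06},{"dx":-0.24,"dy":-0.21,"dz":0,"wx":0,"wy":0,"wz":-0.081},{"dx":-0.3,"dy":-0.265,"dz":0,"wx":0,"wy":0,"wz":-0.081}]' 1.0
python3 - <<'E'
from cell import *; from h import *
print(delta(observe(),[.497,.1265,.2],.056+np.pi/2))
E
```

```text
clock: 0.78
tcp_pos: [0.4118, 0.3269, 0.2224]
tcp_rot: [[-0.998, -0.055, -0.0], [-0.055, 0.998, -0.0], [0.0, -0.0, -1.0]]
ft_force: [0.6, 0.6, 0.3]
grip_width: 0.0872
grasp_force: 0.0
(array([-0.0988, -0.273 ,  0.0299]), array([-0.    , -0.    , -0.0002]))
```

```bash
python3 -m creep '[{"dx":-0.025,"dy":-0.07,"dz":0.007,"wx":0,"wy":0,"wz":0},{"dx":-0.05,"dy":-0.14,"dz":0.015,"wx":0,"wy":0,"wz":0},{"dx":-0.075,"dy":-0.21,"dz":0.022,"wx":0,"wy":0,"wz":0},{"dx":-0.0985,"dy":-0.273,"dz":0.03,"wx":0,"wy":0,"wz":0},{"dx":-0.0985,"dy":-0.273,"dz":0.03,"wx":0,"wy":0,"wz":0}]' 0.6
python3 - <<'E'
from cell import *; from h import *; import pickle
s=observe(); print(delta(s,[.497,.1265,.047],.056+np.pi/2))
d={n:camera(n) for n in("scene","side","wrist")}; pickle.dump(d,open('cam1.pkl','wb'))
w=d['wrist']; print((-w['R'].T@w['t']).round(3),proj(w,[[.497,.1265,.082]]))
cv2.imwrite('pics/w1.png',cv2.resize(w['color'][:,:,::-1],(800,600),interpolation=cv2.INTER_CUBIC))
E
```

```text
clock: 1.4
tcp_pos: [0.4971, 0.1237, 0.1995]
tcp_rot: [[-0.999, -0.046, -0.001], [-0.046, 0.999, -0.002], [0.001, -0.002, -1.0]]
ft_force: [-0.1, 0.4, 0.3]
grip_width: 0.0536
grasp_force: 0.0
(array([-1.000e-04,  4.100e-03,  2.033e-01]), array([-0.0003, -0.0001, -0.0017]))
[0.413 0.124 0.361] [[277.12330401 206.86742342]]
```

View pics/w1.png

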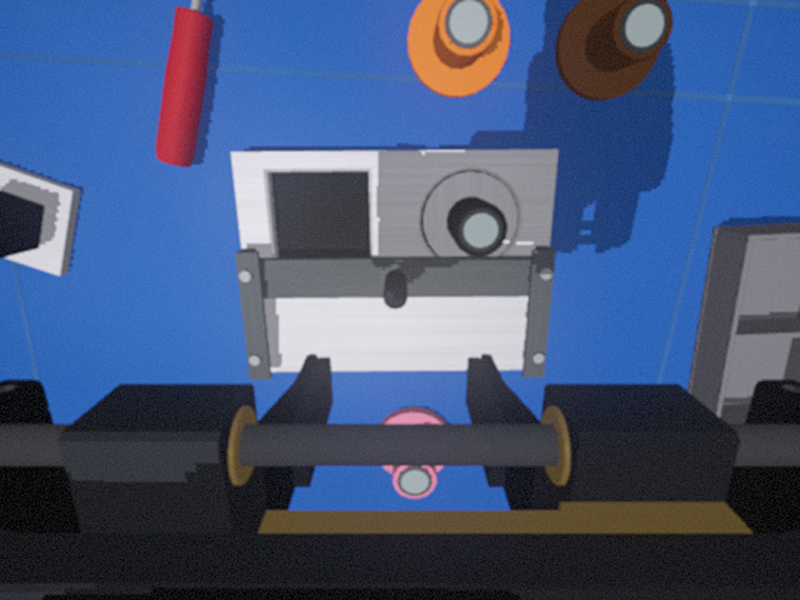

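The wrist view shows the post top at (396,290), as predicted at (396,295). The near jig corners are at (231,151) and (558,149), and the square pocket floor spans (272..370, 172). I refine the jig pose with these.

```bash
python3 - <<'E'
from cell import *; from h import *; import pickle
w=pickle.load(open('cam1.pkl','rb'))['wrist']
P=[(-.085,-.115,.022),(-.085,.115,.022),(.005,0,.082),(.083,-.098,.04),(.083,.098,.04),(-.017,-.114,.04),(-.017,.114,.04),(-.0715,-.0915,.01),(-.0715,-.0185,.01)]
px=(np.array([(231,151),(558,149),(396,292),(271,377),(526,376),(237,250),(553,249),(274,172),(368,171)],float)+.5)/800*560-.5
q,r=fit([(w,P,px)],[.493,.1265,.056]); print(q,r.round(1).tolist())
post=place(q,[(.005,0,.082)])[0];print('post',post,'pocket',place(q,[(-.035,-.055,.01)])[0])
post[2]=.05;print(delta(observe(),post,q[2]+np.pi/2))
E
```

```text
[0.49308639 0.12626391 0.0634328 ] [[-0.1, -0.1], [1.1, -1.0], [0.1, 3.8], [-0.2, 1.5], [-1.0, 0.6], [-1.5, 1.2], [3.2, -0.2], [-2.3, -1.3], [1.5, -1.3]]
post [0.49807634 0.12658086 0.082     ] pocket [0.46164325 0.06915586 0.01      ]
(array([-0.003 , -0.0043,  0.1999]), array([ 0.0001, -0.0001, -0.0013]))
```

```bash
python3 -m creep '[{"dx":-0.002,"dy":0.004,"dz":0.04,"wx":0,"wy":0,"wz":0},{"dx":-0.002,"dy":0.004,"dz":0.09,"wx":0,"wy":0,"wz":0},{"dx":-0.002,"dy":0.004,"dz":0.14,"wx":0,"wy":0,"wz":0},{"dx":-0.002,"dy":0.004,"dz":0.18,"wx":0,"wy":0,"wz":0},{"dx":-0.002,"dy":0.004,"dz":0.2,"wx":0,"wy":0,"wz":0}]' 0.6
python3 -m creep '[{"dx":0,"dy":0,"dz":0,"wx":0,"wy":0,"wz":0},{"dx":0,"dy":0,"dz":0,"wx":0,"wy":0,"wz":0},{"dx":0,"dy":0,"dz":0,"wx":0,"wy":0,"wz":0},{"dx":0,"dy":0,"dz":0,"wx":0,"wy":0,"wz":0},{"dx":0,"dy":0,"dz":0,"wx":0,"wy":0,"wz":0}]' 0.0

```

```text
clock: 2.17
tcp_pos: [0.4962, 0.1333, 0.0486]
tcp_rot: [[-0.998, -0.057, -0.002], [-0.057, 0.998, 0.0], [0.002, 0.0, -1.0]]
ft_force: [-0.2, -0.5, -0.4]
grip_width: 0.0523
grasp_force: 0.0
clock: 2.8
tcp_pos: [0.4985, 0.1263, 0.051]
tcp_rot: [[-0.999, -0.051, 0.001], [-0.051, 0.999, -0.006], [-0.001, -0.006, -1.0]]
ft_force: [0.9, -11.5, 4.2]
grip_width: 0.0152
grasp_force: 30.0
```

```bash
python3 -m creep '[{"dx":-0.008,"dy":-0.003,"dz":0,"wx":0,"wy":0,"wz":0},{"dx":-0.02,"dy":-0.003,"dz":0,"wx":0,"wy":0,"wz":0},{"dx":-0.034,"dy":-0.003,"dz":0,"wx":0,"wy":0,"wz":0},{"dx":-0.046,"dy":-0.003,"dz":0,"wx":0,"wy":0,"wz":0},{"dx":-0.054,"dy":-0.003,"dz":0,"wx":0,"wy":0,"wz":0}]' 0.0
python3 -m creep '[{"dx":0,"dy":0,"dz":0,"wx":0,"wy":0,"wz":0},{"dx":0,"dy":0,"dz":0,"wx":0,"wy":0,"wz":0},{"dx":0,"dy":0,"dz":0,"wx":0,"wy":0,"wz":0},{"dx":0,"dy":0,"dz":0,"wx":0,"wy":0,"wz":0},{"dx":0,"dy":0,"dz":0,"wx":0,"wy":0,"wz":0}]' 0.5

```

```text
clock: 3.42
tcp_pos: [0.5384, 0.1287, 0.051]
tcp_rot: [[-0.999, -0.052, -0.0], [-0.052, 0.999, -0.003], [0.0, -0.003, -1.0]]
ft_force: [-1.9, -5.6, 5.3]
grip_width: 0.015
grasp_force: 30.0
clock: 4.05
tcp_pos: [0.538, 0.1318, 0.05]
tcp_rot: [[-0.999, -0.054, -0.0], [-0.054, 0.999, 0.0], [0.0, 0.0, -1.0]]
ft_force: [-0.5, 0.3, -0.1]
grip_width: 0.0433
grasp_force: 0.0
```

```bash
python3 -m creep '[{"dx":0,"dy":0,"dz":-0.04,"wx":0,"wy":0,"wz":0},{"dx":0,"dy":0,"dz":-0.1,"wx":0,"wy":0,"wz":0},{"dx":0,"dy":0,"dz":-0.16,"wx":0,"wy":0,"wz":0},{"dx":0,"dy":0,"dz":-0.2,"wx":0,"wy":0,"wz":0},{"dx":0,"dy":0,"dz":-0.2,"wx":0,"wy":0,"wz":0}]' 1.0
python3 - <<'E'
from cell import *; from h import *
print(delta(observe(),[.4745,-.161,.2],-.28+np.pi/2))
E
```

```text
clock: 4.68
tcp_pos: [0.5396, 0.1321, 0.2026]
tcp_rot: [[-0.999, -0.054, 0.005], [-0.054, 0.999, 0.002], [-0.005, 0.002, -1.0]]
ft_force: [0.2, 1.1, -0.4]
grip_width: 0.0832
grasp_force: 0.0
(array([ 0.1078, -0.3856,  0.0023]), array([0.0004, 0.0008, 0.0532]))
```

```bash
python3 -m creep '[{"dx":0.02,"dy":-0.07,"dz":0,"wx":0,"wy":0,"wz":0.01},{"dx":0.04,"dy":-0.14,"dz":0,"wx":0,"wy":0,"wz":0.02},{"dx":0.06,"dy":-0.21,"dz":0,"wx":0,"wy":0,"wz":0.03},{"dx":0.08,"dy":-0.28,"dz":0,"wx":0,"wy":0,"wz":0.04},{"dx":0.1,"dy":-0.35,"dz":0,"wx":0,"wy":0,"wz":0.053}]' 1.0
python3 -m creep '[{"dx":0.015,"dy":-0.035,"dz":0,"wx":0,"wy":0,"wz":0},{"dx":0.018,"dy":-0.032,"dz":0,"wx":0,"wy":0,"wz":0},{"dx":0.018,"dy":-0.032,"dz":0,"wx":0,"wy":0,"wz":0},{"dx":0.018,"dy":-0.032,"dz":0,"wx":0,"wy":0,"wz":0},{"dx":0.018,"dy":-0.032,"dz":0,"wx":0,"wy":0,"wz":0}]' 1.0
python3 - <<'E'
from cell import *; from h import *; import pickle
s=observe(); print(delta(s,[.4745,-.161,.018],-.28+np.pi/2))
w=camera('wrist'); pickle.dump(w,open('cam2.pkl','wb'))
print(proj(w,place([.4745,-.161,-.28],[(a,b,.01) for a in(-.035,.035) for b in(-.035,.035)]))*800/560)
cv2.imwrite('pics/w2.png',cv2.resize(w['color'][:,:,::-1],(800,600),interpolation=cv2.INTER_CUBIC))
E
```

```text
clock: 5.3
tcp_pos: [0.476, -0.136, 0.1988]
tcp_rot: [[-0.961, 0.278, -0.002], [0.278, 0.961, 0.0], [0.002, -0.0, -1.0]]
ft_force: [0.3, -0.6, 0.4]
grip_width: 0.087
grasp_force: 0.0
clock: 5.92
tcp_pos: [0.4583, -0.153, 0.1999]
tcp_rot: [[-0.962, 0.273, -0.0], [0.273, 0.962, 0.0], [0.0, 0.0, -1.0]]
ft_force: [-0.1, -1.0, -0.5]
grip_width: 0.0869
grasp_force: 0.0
(array([-0.0238, -0.0043,  0.2425]), array([ 0.    , -0.    ,  0.0005]))
[[349.78315582 245.47405792]
 [440.62886398 245.80168221]
 [352.2124171  330.36659846]
 [437.95946803 330.66213326]]
```

View pics/w2.png

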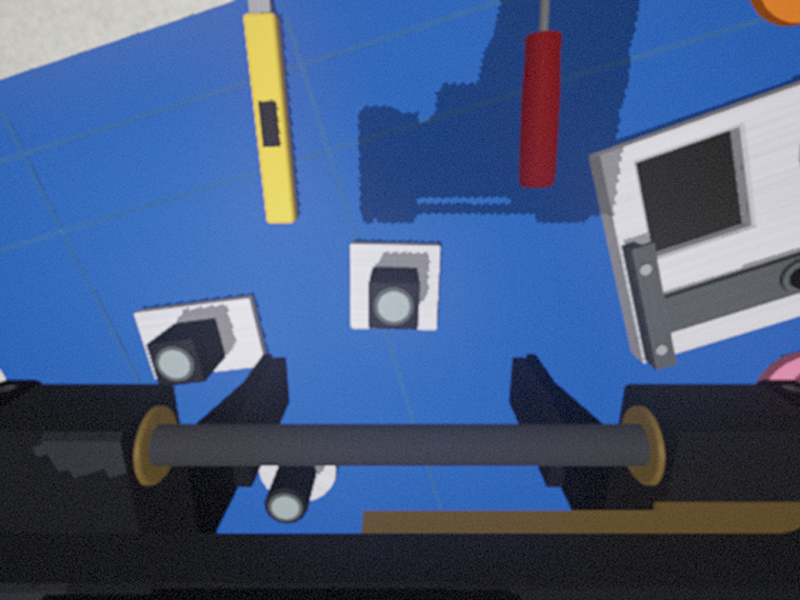

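Wrist view: the square head's base corners are at (350,243), (440,243), (437,330) and (351,328), within 2 px of prediction. The pocket at (690,190) is clear of the bar. Now I descend and grip.

```bash
python3 -m creep '[{"dx":-0.022,"dy":-0.004,"dz":0.04,"wx":0,"wy":0,"wz":0},{"dx":-0.022,"dy":-0.004,"dz":0.1,"wx":0,"wy":0,"wz":0},{"dx":-0.022,"dy":-0.004,"dz":0.16,"wx":0,"wy":0,"wz":0},{"dx":-0.022,"dy":-0.004,"dz":0.22,"wx":0,"wy":0,"wz":0},{"dx":-0.022,"dy":-0.004,"dz":0.242,"wx":0,"wy":0,"wz":0}]' 1.0
python3 -m creep '[{"dx":0,"dy":0,"dz":0,"wx":0,"wy":0,"wz":0},{"dx":0,"dy":0,"dz":0,"wx":0,"wy":0,"wz":0},{"dx":0,"dy":0,"dz":0,"wx":0,"wy":0,"wz":0},{"dx":0,"dy":0,"dz":0,"wx":0,"wy":0,"wz":0},{"dx":0,"dy":0,"dz":0,"wx":0,"wy":0,"wz":0}]' 0.0
python3 -m creep '[{"dx":0,"dy":0,"dz":0,"wx":0,"wy":0,"wz":0},{"dx":0,"dy":0,"dz":0,"wx":0,"wy":0,"wz":0},{"dx":0,"dy":0,"dz":0,"wx":0,"wy":0,"wz":0},{"dx":0,"dy":0,"dz":0,"wx":0,"wy":0,"wz":0},{"dx":0,"dy":0,"dz":0,"wx":0,"wy":0,"wz":0}]' 0.0

```

```text
clock: 6.6
tcp_pos: [0.4715, -0.1606, 0.0163]
tcp_rot: [[-0.962, 0.275, -0.004], [0.275, 0.962, 0.001], [0.004, -0.0, -1.0]]
ft_force: [-0.0, 0.3, 0.3]
grip_width: 0.0872
grasp_force: 0.0
clock: 7.22
tcp_pos: [0.4731, -0.1614, 0.019]
tcp_rot: [[-0.961, 0.275, 0.001], [0.275, 0.961, -0.0], [-0.001, 0.0, -1.0]]
ft_force: [0.7, -0.2, -0.3]
grip_width: 0.0453
grasp_force: 0.0
clock: 7.85
tcp_pos: [0.4729, -0.1613, 0.0187]
tcp_rot: [[-0.961, 0.275, 0.0], [0.275, 0.961, 0.0], [-0.0, 0.0, -1.0]]
ft_force: [-0.3, 1.2, 5.6]
grip_width: 0.0357
grasp_force: 29.9
```

```bash
python3 -m creep '[{"dx":0,"dy":0,"dz":-0.02,"wx":0,"wy":0,"wz":0},{"dx":0,"dy":0,"dz":-0.06,"wx":0,"wy":0,"wz":0},{"dx":0,"dy":0,"dz":-0.11,"wx":0,"wy":0,"wz":0},{"dx":0,"dy":0,"dz":-0.15,"wx":0,"wy":0,"wz":0},{"dx":0,"dy":0,"dz":-0.16,"wx":0,"wy":0,"wz":0}]' 0.0
python3 - <<'E'
from cell import *; from h import *
print(delta(observe(),[.4616,.0692,.139],.062+np.pi/2))
E
```

```text
clock: 8.48
tcp_pos: [0.4736, -0.1617, 0.1403]
tcp_rot: [[-0.961, 0.275, 0.004], [0.275, 0.961, -0.001], [-0.004, 0.0, -1.0]]
ft_force: [-0.3, -0.7, -3.8]
grip_width: 0.0356
grasp_force: 29.9
(array([0.1002, 0.2916, 0.0015]), array([-0.    ,  0.0006, -0.0543]))
```

```bash
python3 -m creep '[{"dx":0.012,"dy":0.04,"dz":0,"wx":0,"wy":0,"wz":-0.01},{"dx":0.035,"dy":0.105,"dz":0,"wx":0,"wy":0,"wz":-0.02},{"dx":0.06,"dy":0.17,"dz":0,"wx":0,"wy":0,"wz":-0.035},{"dx":0.08,"dy":0.235,"dz":0,"wx":0,"wy":0,"wz":-0.05},{"dx":0.1,"dy":0.291,"dz":0,"wx":0,"wy":0,"wz":-0.054}]' 0.0
python3 -m creep '[{"dx":0,"dy":0,"dz":0,"wx":0,"wy":0,"wz":0},{"dx":0,"dy":0,"dz":0,"wx":0,"wy":0,"wz":0},{"dx":0,"dy":0,"dz":0,"wx":0,"wy":0,"wz":0},{"dx":0,"dy":0,"dz":0,"wx":0,"wy":0,"wz":0},{"dx":0,"dy":0,"dz":0,"wx":0,"wy":0,"wz":0}]' 0.0
python3 - <<'E'
from cell import *; from h import *; import pickle
s=observe(); print(s['tcp_pos'],np.arctan2(-s['tcp_rot'][1,0],-s['tcp_rot'][0,0]))
w=camera('wrist'); pickle.dump((s,w),open('cam3.pkl','wb'))
q=[*s['tcp_pos'][:2],np.arctan2(-s['tcp_rot'][1,0],-s['tcp_rot'][0,0])]
zb=s['tcp_pos'][2]-.0187+.01
print('head near',proj(w,place(q,[(-.035,-.035,zb),(-.035,.035,zb)]))*800/560)
print('jig',proj(w,place([.4931,.1263,.0634],[(-.085,-.115,.022),(-.085,.115,.022),(-.0715,-.0915,.01),(-.0715,-.0185,.01)]))*800/560)
cv2.imwrite('pics/w3.png',cv2.resize(w['color'][:,:,::-1],(800,600),interpolation=cv2.INTER_CUBIC))
E
```

```text
clock: 9.1
tcp_pos: [0.4596, 0.0708, 0.1375]
tcp_rot: [[-0.998, -0.063, -0.002], [-0.063, 0.998, -0.0], [0.002, -0.0, -1.0]]
ft_force: [1.5, 0.1, -4.0]
grip_width: 0.0357
grasp_force: 29.9
clock: 9.72
tcp_pos: [0.4608, 0.0685, 0.1385]
tcp_rot: [[-0.998, -0.059, 0.0], [-0.059, 0.998, 0.0], [-0.0, 0.0, -1.0]]
ft_force: [-0.3, -0.1, -3.5]
grip_width: 0.0359
grasp_force: 29.9
[0.46084121 0.06850457 0.13852608] 0.05919413243030681
head near [[308.68780439 288.10576914]
 [491.15574161 288.19313693]]
jig [[299.79554863 216.23939958]
 [684.71675632 214.80586513]
 [342.34483688 235.28583552]
 [457.94893596 234.86012266]]
```

View pics/w3.png

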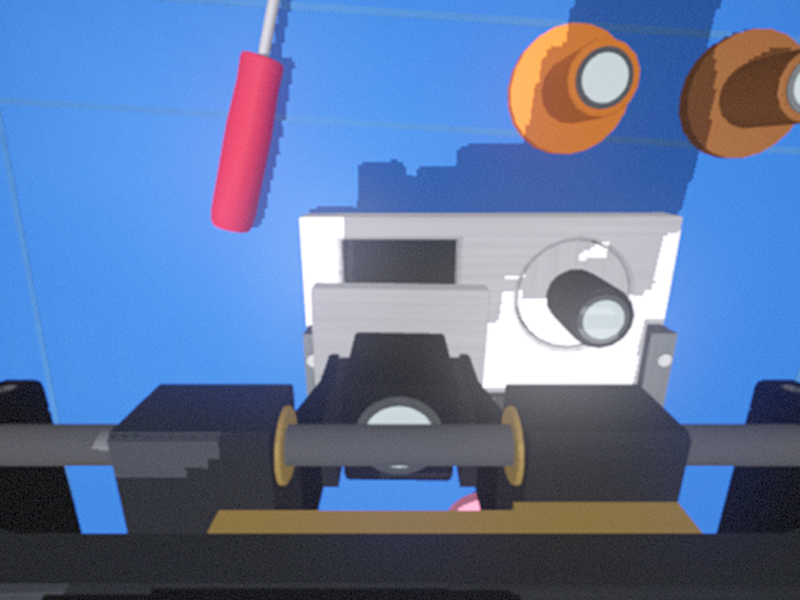

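The wrist view shows the head held level, with the jig edge at (300,216)-(681,214) matching the model. I enlarge the held base's near edge to measure its in-hand offset.

```bash
python3 - <<'E'
from h import *; import pickle
s,w=pickle.load(open('cam3.pkl','rb'))
c=w['color'][145:235,205:355,::-1]; cv2.imwrite('pics/w3c.png',cv2.resize(c,(750,450),interpolation=cv2.INTER_CUBIC))
un=lambda p:((p+.5)-[205,145])*5-.5
q=[*s['tcp_pos'][:2],.0592]; zb=s['tcp_pos'][2]-.0187
for z in(zb,zb+.01): print('base z',un(proj(w,place(q,[(-.035,-.035,z),(-.035,.035,z)]))).round(0).tolist())
print('px/mm',un(proj(w,place(q,[(-.036,-.035,z),(-.035,-.034,z)]))).round(1).tolist())
J=[.4931,.1263,.0634]
print('jig',un(proj(w,place(J,[(-.085,-.115,.022),(-.085,.115,.022),(-.0735,-.0935,.022),(-.0735,-.0165,.022),(-.0715,-.0915,.02),(-.0715,-.0185,.02),(-.0715,-.0915,.01),(-.0715,-.0185,.01)]))).round(0).tolist())
E
```

```text
base z [[74.0, 262.0], [679.0, 262.0]]
base z [[57.0, 285.0], [696.0, 286.0]]
px/mm [[56.9, 276.6], [66.5, 285.4]]
jig [[26.0, 34.0], [1374.0, 29.0], [155.0, 100.0], [600.0, 99.0], [169.0, 110.0], [587.0, 108.0], [175.0, 101.0], [580.0, 99.0]]
```

View pics/w3c.png

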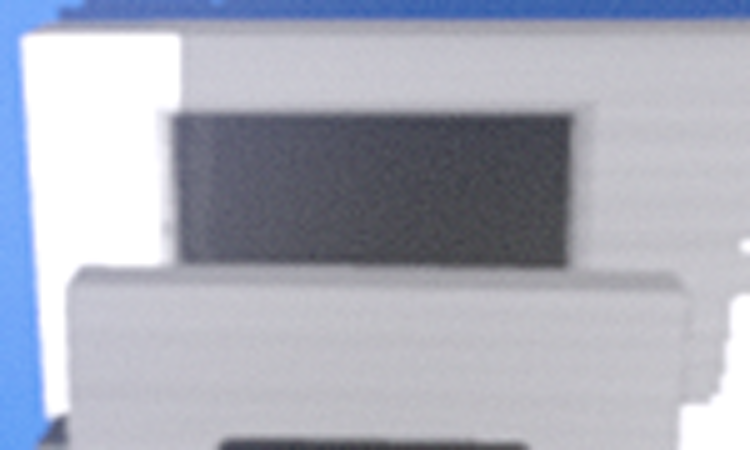

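The base sits within about 0.5 mm of the TCP in hand, and the pocket matches the model to about 0.5 mm. I correct by under 1 mm and lower to just above the top face.

```bash
python3 -m creep '[{"dx":-0.0008,"dy":0.0003,"dz":0.03,"wx":0,"wy":0,"wz":-0.0007},{"dx":-0.0008,"dy":0.0003,"dz":0.06,"wx":0,"wy":0,"wz":-0.0007},{"dx":-0.0008,"dy":0.0003,"dz":0.09,"wx":0,"wy":0,"wz":-0.0007},{"dx":-0.0008,"dy":0.0003,"dz":0.115,"wx":0,"wy":0,"wz":-0.0007},{"dx":-0.0008,"dy":0.0003,"dz":0.124,"wx":0,"wy":0,"wz":-0.0007}]' 0.0
python3 -m creep '[{"dx":0,"dy":0,"dz":0,"wx":0,"wy":0,"wz":0},{"dx":0,"dy":0,"dz":0,"wx":0,"wy":0,"wz":0},{"dx":0,"dy":0,"dz":0.002,"wx":0,"wy":0,"wz":0},{"dx":0,"dy":0,"dz":0.004,"wx":0,"wy":0,"wz":0},{"dx":0,"dy":0,"dz":0.006,"wx":0,"wy":0,"wz":0}]' 0.0
python3 -m creep '[{"dx":0,"dy":0,"dz":0.002,"wx":0,"wy":0,"wz":0},{"dx":0,"dy":0,"dz":0.004,"wx":0,"wy":0,"wz":0},{"dx":0,"dy":0,"dz":0.006,"wx":0,"wy":0,"wz":0},{"dx":0,"dy":0,"dz":0.008,"wx":0,"wy":0,"wz":0},{"dx":0,"dy":0,"dz":0.008,"wx":0,"wy":0,"wz":0}]' 0.0

```

```text
clock: 10.4
tcp_pos: [0.4609, 0.0692, 0.0447]
tcp_rot: [[-0.998, -0.065, -0.002], [-0.065, 0.998, -0.0], [0.002, -0.0, -1.0]]
ft_force: [-0.2, -0.5, -3.2]
grip_width: 0.0359
grasp_force: 29.9
clock: 11.02
tcp_pos: [0.4615, 0.0694, 0.0411]
tcp_rot: [[-0.998, -0.065, 0.0], [-0.065, 0.998, 0.0], [-0.0, 0.0, -1.0]]
ft_force: [0.1, -0.1, -3.3]
grip_width: 0.0359
grasp_force: 29.9
clock: 11.65
tcp_pos: [0.4613, 0.0694, 0.0349]
tcp_rot: [[-0.998, -0.065, -0.0], [-0.065, 0.998, 0.0], [0.0, 0.0, -1.0]]
ft_force: [0.1, -0.3, -3.6]
grip_width: 0.0359
grasp_force: 29.9
```

The base is 6 mm into the pocket with no contact force, so I keep lowering it to the floor.

```bash
python3 -m creep '[{"dx":0,"dy":0,"dz":0.002,"wx":0,"wy":0,"wz":0},{"dx":0,"dy":0,"dz":0.004,"wx":0,"wy":0,"wz":0},{"dx":0,"dy":0,"dz":0.006,"wx":0,"wy":0,"wz":0},{"dx":0,"dy":0,"dz":0.008,"wx":0,"wy":0,"wz":0},{"dx":0,"dy":0,"dz":0.009,"wx":0,"wy":0,"wz":0}]' 0.0
python3 -m creep '[{"dx":0,"dy":0,"dz":0,"wx":0,"wy":0,"wz":0},{"dx":0,"dy":0,"dz":0,"wx":0,"wy":0,"wz":0},{"dx":0,"dy":0,"dz":0,"wx":0,"wy":0,"wz":0},{"dx":0,"dy":0,"dz":0,"wx":0,"wy":0,"wz":0},{"dx":0,"dy":0,"dz":0,"wx":0,"wy":0,"wz":0}]' 0.0

```

```text
clock: 12.28
tcp_pos: [0.4613, 0.0694, 0.0287]
tcp_rot: [[-0.998, -0.065, -0.0], [-0.065, 0.998, 0.0], [0.0, 0.0, -1.0]]
ft_force: [-2.4, -0.7, 9.0]
grip_width: 0.0355
grasp_force: 29.9
clock: 12.9
tcp_pos: [0.4614, 0.0694, 0.0287]
tcp_rot: [[-0.998, -0.065, -0.0], [-0.065, 0.998, 0.0], [0.0, 0.0, -1.0]]
ft_force: [-2.3, -0.1, 5.4]
grip_width: 0.0357
grasp_force: 29.9
```

```bash
python3 -m creep '[{"dx":0,"dy":0,"dz":0,"wx":0,"wy":0,"wz":0},{"dx":0,"dy":0,"dz":0,"wx":0,"wy":0,"wz":0},{"dx":0,"dy":0,"dz":0,"wx":0,"wy":0,"wz":0},{"dx":0,"dy":0,"dz":0,"wx":0,"wy":0,"wz":0},{"dx":0,"dy":0,"dz":0,"wx":0,"wy":0,"wz":0}]' 0.6
python3 -m creep '[{"dx":0,"dy":0,"dz":-0.02,"wx":0,"wy":0,"wz":0},{"dx":0,"dy":0,"dz":-0.06,"wx":0,"wy":0,"wz":0},{"dx":0,"dy":0,"dz":-0.12,"wx":0,"wy":0,"wz":0},{"dx":0,"dy":0,"dz":-0.18,"wx":0,"wy":0,"wz":0},{"dx":0,"dy":0,"dz":-0.225,"wx":0,"wy":0,"wz":0}]' 0.6
python3 - <<'E'
from cell import *; from h import *; import pickle
s=observe(); print(delta(s,[.538,.129,.05],.063+np.pi/2))
d={n:camera(n) for n in("scene","side","wrist")}; w=d['wrist']; pickle.dump(d,open('cam4.pkl','wb'))
J=[.4931,.1263,.0634]
print('lens/post',proj(w,place(J,[(-.035,-.055,.065),(.045,0,.082)]))*800/560)
cv2.imwrite('pics/w4.png',cv2.resize(w['color'][:,:,::-1],(800,600),interpolation=cv2.INTER_CUBIC))
E
```

```text
clock: 13.52
tcp_pos: [0.4614, 0.0694, 0.0282]
tcp_rot: [[-0.998, -0.065, -0.0], [-0.065, 0.998, 0.0], [0.0, 0.0, -1.0]]
ft_force: [0.4, 0.3, -1.1]
grip_width: 0.0522
grasp_force: 0.0
clock: 14.15
tcp_pos: [0.4618, 0.0694, 0.2002]
tcp_rot: [[-0.998, -0.065, 0.003], [-0.065, 0.998, 0.001], [-0.003, 0.001, -1.0]]
ft_force: [0.8, 0.2, -0.4]
grip_width: 0.0523
grasp_force: 0.0
(array([-0.1058,  0.0726,  0.2006]), array([0.0001, 0.0005, 0.0003]))
lens/post [[398.11166409 280.76646829]
 [477.83187047 399.50589788]]
```

View pics/w4.png

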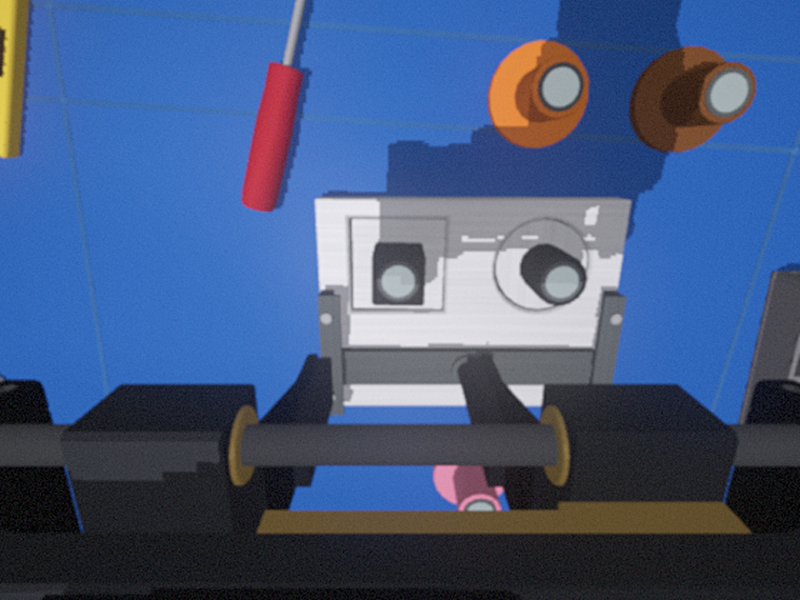

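The head sits centred in the square pocket: lens at (398,282) against a predicted (398,281), and an even gap all round. The bar is still back. Now to the post.

```bash
python3 -m creep '[{"dx":-0.04,"dy":0.025,"dz":0,"wx":0,"wy":0,"wz":0},{"dx":-0.08,"dy":0.055,"dz":0,"wx":0,"wy":0,"wz":0},{"dx":-0.106,"dy":0.073,"dz":0,"wx":0,"wy":0,"wz":0},{"dx":-0.106,"dy":0.073,"dz":0,"wx":0,"wy":0,"wz":0},{"dx":-0.106,"dy":0.073,"dz":0.02,"wx":0,"wy":0,"wz":0}]' 0.6
python3 - <<'E'
from cell import *; from h import *
print(delta(observe(),[.538,.129,.05],.063+np.pi/2))
E
```

```text
clock: 14.92
tcp_pos: [0.5368, 0.1285, 0.1816]
tcp_rot: [[-0.998, -0.064, 0.0], [-0.064, 0.998, -0.0], [-0.0, -0.0, -1.0]]
ft_force: [1.1, -0.9, -0.1]
grip_width: 0.0523
grasp_force: 0.0
(array([-0.0016,  0.0006,  0.1755]), array([-0.    ,  0.    ,  0.0002]))
```

```bash
python3 -m creep '[{"dx":-0.001,"dy":0,"dz":0.03,"wx":0,"wy":0,"wz":0},{"dx":-0.001,"dy":0,"dz":0.08,"wx":0,"wy":0,"wz":0},{"dx":-0.001,"dy":0,"dz":0.13,"wx":0,"wy":0,"wz":0},{"dx":-0.001,"dy":0,"dz":0.165,"wx":0,"wy":0,"wz":0},{"dx":-0.001,"dy":0,"dz":0.175,"wx":0,"wy":0,"wz":0}]' 0.6
python3 -m creep '[{"dx":0,"dy":0,"dz":0,"wx":0,"wy":0,"wz":0},{"dx":0,"dy":0,"dz":0,"wx":0,"wy":0,"wz":0},{"dx":0,"dy":0,"dz":0,"wx":0,"wy":0,"wz":0},{"dx":0,"dy":0,"dz":0,"wx":0,"wy":0,"wz":0},{"dx":0,"dy":0,"dz":0,"wx":0,"wy":0,"wz":0}]' 0.0

```

```text
clock: 15.55
tcp_pos: [0.5353, 0.1277, 0.0485]
tcp_rot: [[-0.998, -0.064, -0.005], [-0.064, 0.998, -0.002], [0.005, -0.001, -1.0]]
ft_force: [-0.2, 0.2, -0.3]
grip_width: 0.0523
grasp_force: 0.0
clock: 16.18
tcp_pos: [0.5382, 0.1287, 0.0513]
tcp_rot: [[-0.998, -0.065, 0.001], [-0.065, 0.998, -0.0], [-0.001, -0.0, -1.0]]
ft_force: [-0.6, -1.5, 3.7]
grip_width: 0.015
grasp_force: 30.0
```

```bash
python3 -m creep '[{"dx":0.008,"dy":0,"dz":0,"wx":0,"wy":0,"wz":0},{"dx":0.02,"dy":0,"dz":0,"wx":0,"wy":0,"wz":0},{"dx":0.034,"dy":0,"dz":0,"wx":0,"wy":0,"wz":0},{"dx":0.045,"dy":0,"dz":0,"wx":0,"wy":0,"wz":0},{"dx":0.052,"dy":0,"dz":0,"wx":0,"wy":0,"wz":0}]' 0.0
python3 -m creep '[{"dx":0.001,"dy":0,"dz":0,"wx":0,"wy":0,"wz":0},{"dx":0.002,"dy":0,"dz":0,"wx":0,"wy":0,"wz":0},{"dx":0.003,"dy":0,"dz":0,"wx":0,"wy":0,"wz":0},{"dx":0.003,"dy":0,"dz":0,"wx":0,"wy":0,"wz":0},{"dx":0.003,"dy":0,"dz":0,"wx":0,"wy":0,"wz":0}]' 0.0

```

```text
clock: 16.8
tcp_pos: [0.4986, 0.1263, 0.0512]
tcp_rot: [[-0.998, -0.065, 0.001], [-0.065, 0.998, -0.0], [-0.001, -0.0, -1.0]]
ft_force: [2.8, -3.3, 5.2]
grip_width: 0.0148
grasp_force: 30.0
clock: 17.42
tcp_pos: [0.4974, 0.1262, 0.0513]
tcp_rot: [[-0.998, -0.065, 0.002], [-0.065, 0.998, 0.0], [-0.002, -0.0, -1.0]]
ft_force: [4.3, -3.9, 4.5]
grip_width: 0.0152
grasp_force: 30.0
```

```bash
python3 -m creep '[{"dx":0.001,"dy":0,"dz":0,"wx":0,"wy":0,"wz":0},{"dx":0.002,"dy":0,"dz":0,"wx":0,"wy":0,"wz":0},{"dx":0.002,"dy":0,"dz":0,"wx":0,"wy":0,"wz":0},{"dx":0.002,"dy":0,"dz":0,"wx":0,"wy":0,"wz":0},{"dx":0.002,"dy":0,"dz":0,"wx":0,"wy":0,"wz":0}]' 0.0

```

```text
clock: 18.05
tcp_pos: [0.4974, 0.1262, 0.0513]
tcp_rot: [[-0.998, -0.064, 0.005], [-0.064, 0.998, 0.001], [-0.005, 0.0, -1.0]]
ft_force: [6.5, -3.3, 1.8]
grip_width: 0.015
grasp_force: 30.0
```

The bar is at its stop: no further motion while the force rises. I release and lift clear.

```bash
python3 -m creep '[{"dx":0,"dy":0,"dz":0,"wx":0,"wy":0,"wz":0},{"dx":0,"dy":0,"dz":0,"wx":0,"wy":0,"wz":0},{"dx":0,"dy":0,"dz":0,"wx":0,"wy":0,"wz":0},{"dx":0,"dy":0,"dz":0,"wx":0,"wy":0,"wz":0},{"dx":0,"dy":0,"dz":0,"wx":0,"wy":0,"wz":0}]' 0.5
python3 -m creep '[{"dx":0,"dy":0,"dz":-0.03,"wx":0,"wy":0,"wz":0},{"dx":0,"dy":0,"dz":-0.08,"wx":0,"wy":0,"wz":0},{"dx":0,"dy":0,"dz":-0.14,"wx":0,"wy":0,"wz":0},{"dx":0,"dy":0,"dz":-0.2,"wx":0,"wy":0,"wz":0},{"dx":0,"dy":0,"dz":-0.2,"wx":0,"wy":0,"wz":0}]' 0.5
python3 - <<'E'
from cell import *; from h import *
w=camera('wrist'); J=[.4931,.1263,.0634]
print('lenses/post',proj(w,place(J,[(-.035,-.055,.065),(-.035,.055,.065),(.005,0,.082)]))*800/560)
cv2.imwrite('pics/w5.png',cv2.resize(w['color'][:,:,::-1],(800,600),interpolation=cv2.INTER_CUBIC))
E
```

```text
clock: 18.68
tcp_pos: [0.495, 0.1266, 0.0507]
tcp_rot: [[-0.998, -0.065, -0.0], [-0.065, 0.998, 0.0], [0.0, 0.0, -1.0]]
ft_force: [-0.3, -0.4, -0.6]
grip_width: 0.043
grasp_force: 0.0
clock: 19.3
tcp_pos: [0.4976, 0.1271, 0.2044]
tcp_rot: [[-0.998, -0.065, 0.008], [-0.065, 0.998, 0.003], [-0.008, 0.002, -1.0]]
ft_force: [-0.3, -0.1, -0.5]
grip_width: 0.0431
grasp_force: 0.0
lenses/post [[313.36898014 224.74885035]
 [482.53121047 224.99901141]
 [397.94254217 291.32870794]]
```

View pics/w5.png

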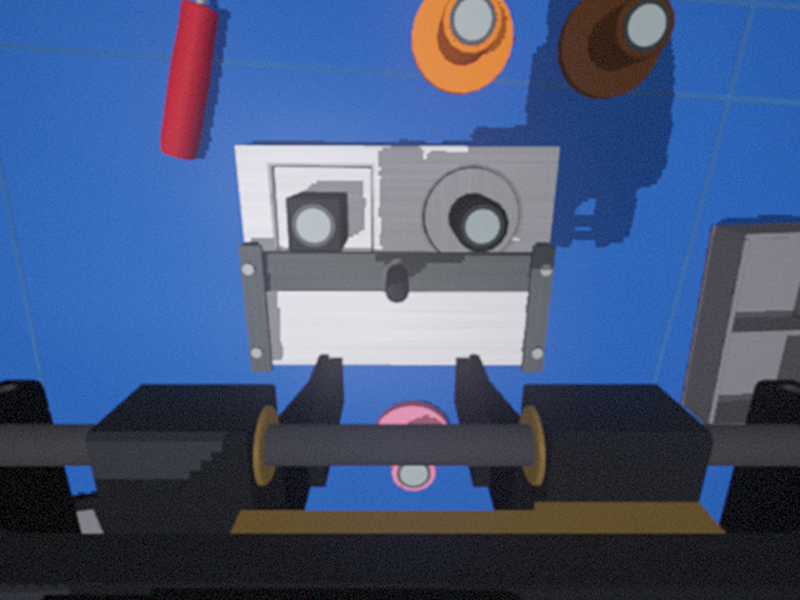

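The final view shows both heads flat in their pockets: lenses at (315,223) and (482,225), against predicted (313,225) and (483,225). The bar covers both pocket edges as it did at the start, and the fingers are clear.

```bash
python3 -c "
from cell import *
print(job_done())"
```

```text
the job is handed in; nothing more can be done
None
```

The square head is seated flat in the square pocket, the bar is fully forward over both heads and released, and the job was handed in at about 19 s of the 53 s allowed; no verdict came back.

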